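Turn over the spice jars and sort them by the mark underneath

ROBOT

A 6-joint arm with a two-finger parallel gripper is mounted at the origin on a cart in front of the work surface, level with it; the furniture and walls round the work are solid. World frame = base frame: x ahead of the robot, y to its left, z up, the work surface at z = 0. Lengths are in m, angles in rad, forces in N, time in s.
With the tool pointing down it reaches from about 0.25 to 0.775 m from the base axis. Payload 4 kg.
Tool frame: the origin (TCP) lies at the very end of the fingers, on their centre line; the grasp point (between the pads) lies 19 mm behind it; z points along the fingers, y is the line along which they close (so a half turn about z gives the same grasp; the last joint's range is limited). The gripper opens to 94 mm and grips with 3 to 60 N. Pads are 16 mm wide; open, the fingers measure 119 mm over their backs; the gripper's body (75 mm by 177 mm) begins 78 mm behind the grasp point.
Start: joints at [1.125, 0.087, 1.371, -0, 1.684, -0.103], TCP at [0.185, 0.518, 0.171] pointing down, gripper open.
Joint ranges: [-3.1, 3.1], [-0.76, 2.03], [0.27, 2.55], [-1.08, 4.22], [0.17, 2.65], [-2.57, 2.57]. Speed limits (rad/s): [2.79, 2.79, 3.14, 3.14, 3.14, 3.14].

INTERFACE

Orientations are given as [roll, pitch, yaw] about the fixed x, y, z axes, in that order (R = Rz(yaw) Ry(pitch) Rx(roll)).
In Python, from bench import robot gives the robot as it stands. The module is installed in compiled form; this text tells all that it offers.
- The arm moves only by the tool move_arm, never from a script. Its argument "deltas" is one flat list of numbers, 7 for each row, row after row: the turn, a rotation vector about the tool's x, y, z in rad, then the shift along the tool's x, y, z in cm, then the closure, from -1 (fully open) to 1 (shut). A call has 1 to 8 rows; each row is the pose to reach, as a shift and turn from the pose commanded when the call began, along the tool's axes at that moment; what a row does not reach only later rows make up. A row lasts 1/10 s, in which the tool goes at most 50 mm and 8.59 degrees, less where a joint would pass 70% of its speed; a pose out of reach is approached as far as the arm can. A call with a gripper value outside its range is refused whole. The fingers move at their own pace and stop on an object; the grip force is fixed at half the most. Time passes only in rows, so rows that repeat a pose let the fingers close. It gives the time, the measured TCP pose, the force, the opening and the grip force at its end, in the units of the state.
- robot.get_obs(): the state, without advancing time (a new reading comes with each control period).
- robot.snapshot(name): name is "side" or "top"; returns a dict with "image" (384x512x3 uint8, red, green, blue), "depth" (384x512 float32, m along the optical axis (not along the pixel's ray), 0 where there is no reading), "fov_y" (degrees; the focal length in pixels is half the picture's height over the tangent of half this angle, whatever the lens; pixels are square), "cx", "cy" (the principal point, pixels), "D" ([k1, k2, p1, p2, k3] as OpenCV has them; the pictures are not rectified), "origin" and "orientation" of the camera in the world. Camera axes: x right, y up, looking along -z (the intrinsics and any distortion apply to the point x, -y, -z); pixel columns grow to the right and rows downward; lengths in m; the calibration is good to about 2 mm. A picture is of the moment at which its call begins.
- robot.close_job(): hands the job in; it is judged then, once.
The state is a dict: "time": time; "joint_positions": joint angles; "qvel": joint speeds; "joint_torque": joint torques, N m; "tool_pos": TCP position; "ee_rot": TCP orientation; "wrist_force": force on the tool from outside, world axes, zero at the start; "wrist_torque": the same for the moment, N m; "width": finger opening in m; "finger_force": force on a finger pad.
Only numpy, scipy, OpenCV 4.12 (cv2) and the standard library are available. Lean on these libraries where they do the work, as an engineer would, in place of code of your own. Each camera call takes 0.05 s, during which the arm holds its last target. There are 200 camera calls.

TASK

Two look-alike black-capped spice jars lie in the wooden rest; one has a ring on its underside, the other a straight bar. Turn each jar over, underside up, to read its mark, then stand it upside down on its cap in the middle of its place: the ring jar on the round cork mat, the bar jar on the square wooden board. Do not let a jar touch the wrong one of the two.

Things in the scene. Friction and masses are not known exactly. Their poses are not given: they have to be found in the camera images.
- jar_ring: black-capped glass spice jar, 41 mm diameter, 105 mm long, 0.11 kg, with a dark 24 mm ring on its underside. Origin: centre of the underside; +z to the cap (84 to 105 mm). Starts lying level in either cradle of a fixed wooden rest (220 x 140 mm), axis 34 mm up, cap to the robot's left (+y, 3 to 26 deg towards +x), underside 5 mm from a strip 30 mm high. Gripped at 45 deg leaning over its underside, it can be set down cap first
- jar_bar: the same black-capped jar, same axes and start, but with a dark straight bar, 28 x 6 mm, on its underside; it lies in the other cradle, the jars' axes parallel and 110 mm apart. Each cradle is two V supports, 12 mm wide, 16 and 88 mm from the underside, reaching 28 mm above the worktop and 32 mm to each side of the axis; between them there is only a floor 6 mm thick
- round_mat: fixed round cork mat, 140 mm in diameter, lying flat; the place for the jar with the ring. Origin: centre of its underside, on the worktop level; top face at z = +14 mm
- square_board: fixed square board of pale wood, 140 x 140 mm, lying flat; the place for the jar with the bar. Origin: centre of its underside, on the worktop level; top face at z = +14 mm. It and the round mat may have changed places; their centres are at least 180 mm apart in y
Not all that is in view belongs to the job. What is shaped like the jar_bar but blue is not meant.

How it is judged:
By the outcome, as a careful person would: the job done as asked, in the order asked, and still so for the second after the job is handed in, with the robot touching nothing.
It also fails if it takes over 67 s, if anything falls off the work surface, if the arm or the gripper's body presses on something with over 40 N, if the wrist force passes 120 N, or if a joint passes its speed limit or range.

## Working session

There is one attempt and no reset: what is moved stays moved. The work goes in short steps, Python scripts to look and compute and a tool call to move; the robot and the scene stay as the last step left them, time stands still between calls to the robot, and variables do not carry over. Pictures are saved under pics/ and viewed, at most 10 in all, crops included, and the job is handed in when it is done.

Besides the shell and the picture viewer there is one more tool, called after "Emit:" as name(argument=value, ...) on one line, values as JSON. move_arm: Moves the arm, as the interface text tells. Its arguments: {"type":"object","properties":{"deltas":{"type":"array","items":{"type":"number"}}},"required":["deltas"]}

```bash
mkdir -p pics; cat > h.py <<'E'
import numpy as np, cv2
from scipy.spatial.transform import Rotation as R
from bench import robot
def snap(n):
    s=robot.snapshot(n); s['R']=orient(s['orientation']); return s
def orient(o):
    o=np.array(o,float)
    if o.shape==(3,3): return o
    if o.size==4: return R.from_quat(o).as_matrix()
    return R.from_euler('xyz',o).as_matrix()
def K(s):
    f=s['image'].shape[0]/2/np.tan(np.radians(s['fov_y'])/2)
    return np.array([[f,0,s['cx']],[0,f,s['cy']],[0,0,1.]])
def cloud(s):
    h,w=s['depth'].shape; u,v=np.meshgrid(np.arange(w),np.arange(h))
    p=np.stack([u,v],-1).reshape(-1,1,2).astype(np.float64)
    n=cv2.undistortPoints(p,K(s),np.array(s['D'],float)).reshape(h,w,2)
    d=s['depth']; P=np.stack([n[...,0]*d,-n[...,1]*d,-d],-1)
    return P@s['R'].T+np.array(s['origin'])
def proj(s,X):
    c=(np.atleast_2d(X)-np.array(s['origin']))@s['R']; c=c*[1,-1,-1]
    return cv2.projectPoints(c,np.zeros(3),np.zeros(3),K(s),np.array(s['D'],float))[0].reshape(-1,2)
def save(im,n): cv2.imwrite('pics/'+n,im[...,::-1])
E
python3 - <<'E'
from h import *
a=snap('top');b=snap('side')
for s in(a,b): print(s['origin'],s['orientation'],s['fov_y'],s['D'],s['cx'],s['cy'])
save(a['image'],'t0.png');save(b['image'],'s0.png')
np.savez('c0.npz',t=cloud(a),s=cloud(b))
o=robot.get_obs();print(o)
E
```

```text
[ 0.27192077 -0.23763978  1.54000284] [ 1.35783572e-01 -1.30586679e-03 -1.55396576e+00] 47.65835007377181 [-0.037651  0.        0.        0.        0.      ] 254.06620033466876 197.32129532459146
[ 0.06685706 -1.34410086  0.53803663] [ 1.19049943  0.02802525 -0.3801154 ] 54.55600724262733 [-0.10526065  0.          0.          0.          0.        ] 254.39988101657278 193.579794760507
{'time': 0.1, 'joint_positions': array([ 1.12490291e+00,  8.78784599e-02,  1.37209179e+00,  5.22481014e-06,
        1.68362056e+00, -1.03115115e-01]), 'qvel': array([ 8.54582165e-05, -7.56324857e-04, -3.68597088e-03, -6.93448430e-04,
        1.52042082e-03,  1.72009717e-04]), 'joint_torque': array([ 1.33193735e-03, -3.41253698e+01, -3.03301835e+01,  7.18353828e-02,
        3.03664268e-02, -1.00924437e-04]), 'tool_pos': array([0.18462143, 0.51748383, 0.1697285 ]), 'ee_rot': array([-3.13960564e+00, -2.10840721e-04,  2.79881472e+00]), 'wrist_force': array([-0.23034086,  0.24957622,  0.29131395]), 'wrist_torque': array([-0.01956763,  0.02527874, -0.00047474]), 'finger_force': 0.0, 'width': 0.09358723890458887}
```

View pics/t0.png

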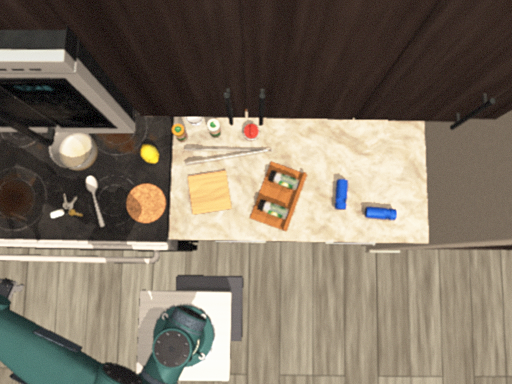

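View pics/s0.png

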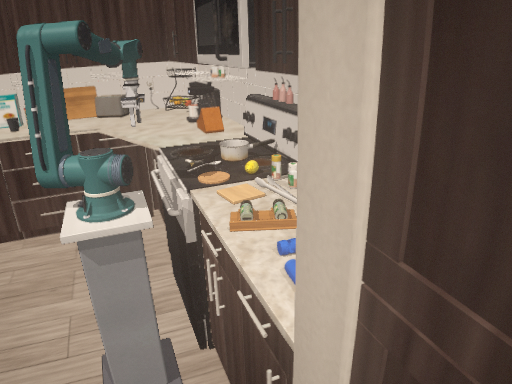

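The top view shows the wooden rest at (278,196) with two green-glass, black-capped jars at about (285,181) and (273,208). The board is at (210,192), the mat at (146,203), and the blue look-alikes at (341,194) and (380,213) are not meant.

```bash
python3 - <<'E'
import cv2,numpy as np
a=cv2.imread('pics/t0.png')
c=a[150:240,120:320]; cv2.imwrite('pics/t0c.png',cv2.resize(c,None,fx=4,fy=4,interpolation=cv2.INTER_CUBIC))
P=np.load('c0.npz')['t']
for n,(u,v) in dict(board=(210,192),mat=(146,203),rest=(278,196),j1=(288,182),j2=(276,210),base=(172,348),lemon=(150,154),ct=(330,150)).items(): print(n,P[v,u].round(3))
x,y,z=P[...,0],P[...,1],P[...,2]
im=a.astype(int)
# board / mat: height 8..20mm
for n,(r0,r1,c0,c1) in dict(board=(160,222,183,238),mat=(175,232,118,174)).items():
    m=np.zeros(z.shape,bool); m[r0:r1,c0:c1]=1
    q=P[m&(z>.008)&(z<.022)]
    print(n,len(q),q.mean(0).round(4),np.median(q,0).round(4),q.min(0).round(3),q.max(0).round(3))
    if len(q)>10: print(cv2.minAreaRect((q[:,:2]*1000).astype(np.float32)))
E
```

```text
board [ 0.497 -0.079  0.014]
mat [0.453 0.146 0.015]
rest [ 0.488 -0.321  0.006]
j1 [ 0.531 -0.353  0.051]
j2 [ 0.432 -0.312  0.052]
base [ 0.001 -0.003  0.221]
lemon [0.62  0.129 0.062]
ct [ 0.66  -0.509  0.003]
board 1462 [ 0.4985 -0.077   0.0136] [ 0.4971 -0.0769  0.0135] [ 0.414 -0.174  0.008] [0.614 0.01  0.022]
((515.1795043945312, -84.10662078857422), (196.38345336914062, 182.2855682373047), 2.484686851501465)
mat 1273 [0.4546 0.1497 0.0132] [0.4538 0.149  0.0129] [0.353 0.052 0.008] [0.556 0.253 0.022]
((455.37994384765625, 151.8439483642578), (204.63047790527344, 194.44119262695312), 2.4772939682006836)
```

View pics/t0c.png

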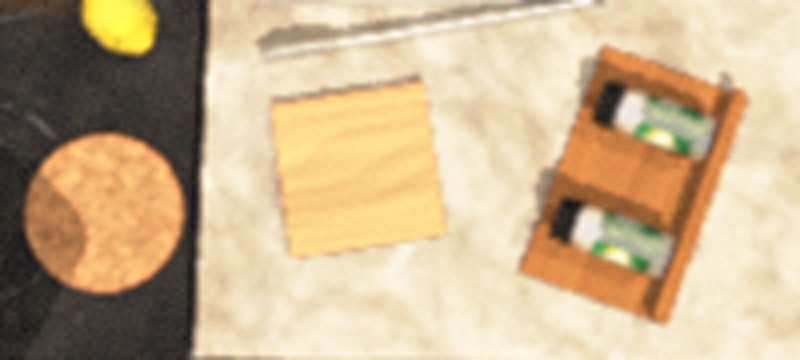

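Scene read: round mat centre at about (146,203), board centre at (209.5,192). Two jars lie caps to the left, undersides towards the strip at right. Next I compute the jar axes.

```bash
cat >> h.py <<'E'
def ray(s,uv,z):
    n=cv2.undistortPoints(np.array(uv,float).reshape(-1,1,2),K(s),np.array(s['D'],float)).reshape(-1,2)
    d=np.c_[n[:,0],-n[:,1],-np.ones(len(n))]@s['R'].T; o=np.array(s['origin'])
    return o+d*((z-o[2])/d[:,2])[:,None]
E
python3 - <<'E'
from h import *
s=snap('top');P=cloud(s);z=P[...,2]
def c(l): return np.array(l,float)/4+[120-.375,150-.375]
print('board',ray(s,c([(272,100),(425,82),(443,235),(293,257)]),.014).mean(0).round(4), 'mat',ray(s,c([(104,213)]),.014).round(4))
r=ray(s,c([(605,45),(745,95),(665,325),(520,272)]),.02); print('rest',r.round(3).tolist())
e=r[3]-r[0];print('long dir->d ang',np.degrees(np.arctan2(e[1],-e[0]))) 
for n,(u,v) in dict(A=(284,180),B=(273,209)).items():
    m=np.zeros(z.shape,bool); m[v-13:v+14,u-19:u+20]=1
    q=P[m&(z>.037)&(z<.07)]
    for k in range(2):
        cc=np.median(q[:,:2],0); q=q[np.linalg.norm(q[:,:2]-cc,axis=1)<.065]
    mu=q[:,:2].mean(0); w,V=np.linalg.eigh(np.cov((q[:,:2]-mu).T)); d=V[:,1]*np.sign(V[1,1]); t=(q[:,:2]-mu)@d; t2=(q[:,:2]-mu)@[d[1],-d[0]]
    print(n,len(q),mu.round(4),'ang',np.degrees(np.arctan2(d[0],d[1])).round(1),'t',np.percentile(t,[1,5,50,95,99]).round(3),'w',np.percentile(t2,[2,98]).round(3),'zmax',np.percentile(q[:,2],[50,95]).round(4))
# things above: obstacles x<.75
q=P[(z>.09)&(P[...,0]>.3)&(abs(P[...,1])<.7)]
for y0 in np.arange(-.7,.7,.2):
    k=q[(q[:,1]>y0)&(q[:,1]<y0+.2)]
    if len(k): i=k[:,0].argmin(); print(round(y0,1),'nearest x',k[i].round(2),'zmin',k[k[:,2].argmin()].round(2))
E
```

```text
board [ 0.4981 -0.0764  0.014 ] mat [[0.454  0.1478 0.014 ]]
rest [[0.612, -0.294, 0.02], [0.569, -0.419, 0.02], [0.363, -0.349, 0.02], [0.407, -0.222, 0.02]]
long dir->d ang 19.43985077599374
A 327 [ 0.5394 -0.3387] ang 19.9 t [-0.051 -0.047 -0.001  0.047  0.052] w [-0.018  0.02 ] zmax [0.0494 0.057 ]
B 335 [ 0.4369 -0.302 ] ang 19.8 t [-0.051 -0.046 -0.     0.047  0.052] w [-0.018  0.019] zmax [0.0494 0.0566]
-0.7 nearest x [ 0.63 -0.59  0.64] zmin [ 0.63 -0.6   0.45]
-0.5 nearest x [ 0.63 -0.36  0.83] zmin [ 0.63 -0.43  0.45]
-0.3 nearest x [ 0.59 -0.18  0.63] zmin [ 0.7  -0.11  0.09]
-0.1 nearest x [0.58 0.1  0.88] zmin [0.69 0.04 0.09]
0.1 nearest x [0.53 0.27 0.61] zmin [0.58 0.23 0.46]
0.3 nearest x [0.56 0.38 0.09] zmin [0.64 0.32 0.09]
```

Emit:
move_arm(deltas=[0,0,0,0,0,-5,-1,0,0,0,0,0,-10,-1,0,0,0,0,0,-14,-1])

```text
time: 0.45
tool_pos: [0.1847, 0.5178, 0.3129]
ee_rot: [3.141, 0.0, 2.799]
wrist_force: [-0.5, -0.3, 0.4]
width: 0.0945
finger_force: 0.0
```

```bash
cat >> h.py <<'E'
LEN=dict(L1=.4,L2=.4,h=.2,L3=.25)
E3=R.from_euler
def fk(q,L=None):
    L=L or LEN
    th=q[1]+q[2]
    Rw=E3('z',q[0])*E3('y',th); Rt=Rw*E3('z',q[3])*E3('y',q[4])*E3('z',q[5]+np.pi/2)
    p=E3('z',q[0]).apply([L['L1']*np.sin(q[1]),0,L['h']+L['L1']*np.cos(q[1])])+Rw.apply([L.get('e',0),0,L['L2']])+Rt.apply([0,0,L['L3']])
    return p,Rt
LO=np.array([-3.1,-.76,.27,-1.08,.17,-2.57]);HI=np.array([3.1,2.03,2.55,4.22,2.65,2.57])
from scipy.optimize import least_squares
def ik(p,Rt,q0=None,n=40):
    sols=[];rng=np.random.default_rng(0)
    for i in range(n):
        s=rng.uniform(LO,HI) if (i or q0 is None) else np.clip(q0,LO+1e-3,HI-1e-3)
        f=lambda q:np.r_[(fk(q)[0]-p)*5,(Rt.inv()*fk(q)[1]).as_rotvec()]
        r=least_squares(f,s,bounds=(LO,HI),max_nfev=60)
        if r.cost<1e-6 and not any(np.abs(r.x-t).max()<.02 for t in sols): sols.append(r.x)
    return sols
def tool(haz,tilt,sgn=1):
    """tool z: azimuth haz (deg), tilt below horizontal (deg); y horizontal"""
    a=np.radians(haz);t=np.radians(tilt);h=np.array([np.cos(a),np.sin(a),0]);u=np.array([0,0,1.])
    z=h*np.cos(t)-u*np.sin(t); y=sgn*np.cross(u,h); return R.from_matrix(np.c_[np.cross(y,z),y,z])
def delta(p,Rt,o=None):
    o=o or robot.get_obs(); R0=E3('xyz',o['ee_rot']); 
    print('rotvec',(R0.inv()*Rt).as_rotvec().round(3),'cm',(R0.inv().apply(np.array(p)-o['tool_pos'])*100).round(2))
E
python3 - <<'E'
from h import *
o=robot.get_obs();q=o['joint_positions'];print(q.round(4),o['tool_pos'],fk(q)[1].as_euler('xyz'),o['ee_rot'])
q1=np.array([1.1249,.08788,1.37209,0,1.68362]);z1=.16973;r1=np.hypot(.18462,.51748)
A=[];b=[]
for qq,zz,rr in((q1,z1,r1),(q,o['tool_pos'][2],np.hypot(*o['tool_pos'][:2]))):
    A+=[[np.sin(qq[1]),np.sin(qq[1]+qq[2]),0],[np.cos(qq[1]),np.cos(qq[1]+qq[2]),1]];b+=[rr,zz]
print(np.linalg.lstsq(np.array(A),np.array(b),rcond=None))
E
```

```text
[ 1.1249  0.1035  1.073   0.      1.9643 -0.1031] [0.18473781 0.517755   0.31289967] [3.14082208e+00 4.84808041e-05 2.79881216e+00] [3.14082208e+00 4.84808041e-05 2.79881216e+00]
(array([ 0.98840335,  0.47556182, -0.86018532]), array([0.00027857]), np.int32(3), array([2.07122978, 1.30754407, 0.01832177]))
```

```bash
python3 - <<'E'
from h import *
def wr(j1,th,Rt):
    z=(( E3('z',j1,degrees=True)*E3('y',th,degrees=True)).inv()*Rt).as_euler('ZYZ')
    out=[]
    for a,b,c in(z,(z[0]+np.pi,-z[1],z[2]+np.pi)):
        if b<0: continue
        a=(a+1.08)%(2*np.pi)-1.08; c=(c-np.pi/2+np.pi)%(2*np.pi)-np.pi
        out.append(np.round([a,b,c],2))
    return out
print('GRASP')
for j1 in(-60,-45,-30):
  for th in(90,115):
    for s in(1,-1): print(j1,th,s,wr(j1,th,tool(70.3,45,s)))
print('PLACE (sgn = grasp sign flipped)')
for j1,nm in((-9,'board'),(18,'mat')):
  for rel in(-90,-45,0,45,90):
    for th in (90,115):
      print(nm,rel,th,[(s,*wr(j1-rel*.3,th,tool(j1+rel,45,-s))) for s in(1,-1)])
E
```

```text
GRASP
-60 90 1 [array([0.65, 2.05, 2.6 ])]
-60 90 -1 [array([ 0.65,  2.05, -0.54])]
-60 115 1 [array([0.57, 1.69, 2.34])]
-60 115 -1 [array([ 0.57,  1.69, -0.8 ])]
-45 90 1 [array([0.74, 1.88, 2.82])]
-45 90 -1 [array([ 0.74,  1.88, -0.32])]
-45 115 1 [array([0.69, 1.55, 2.53])]
-45 115 -1 [array([ 0.69,  1.55, -0.61])]
-30 90 1 [array([0.78, 1.7 , 3.01])]
-30 90 -1 [array([ 0.78,  1.7 , -0.13])]
-30 115 1 [array([0.79, 1.39, 2.71])]
-30 115 -1 [array([ 0.79,  1.39, -0.43])]
PLACE (sgn = grasp sign flipped)
board -90 90 [(1, array([-0.73,  1.9 , -2.8 ])), (-1, array([-0.73,  1.9 ,  0.35]))]
board -90 115 [(1, array([-0.68,  1.56, -2.51])), (-1, array([-0.68,  1.56,  0.63]))]
board -45 90 [(1, array([-0.71,  1.19,  2.73])), (-1, array([-0.71,  1.19, -0.41]))]
board -45 115 [(1, array([-0.89,  0.88,  3.1 ])), (-1, array([-0.89,  0.88, -0.05]))]
board 0 90 [(1, array([0.  , 0.79, 1.57])), (-1, array([ 0.  ,  0.79, -1.57]))]
board 0 115 [(1, array([-0.  ,  0.35,  1.57])), (-1, array([ 0.  ,  0.35, -1.57]))]
board 45 90 [(1, array([0.71, 1.19, 0.41])), (-1, array([ 0.71,  1.19, -2.73]))]

[... 353 characters left out ...]
0.68,  1.56, -2.51])), (-1, array([-0.68,  1.56,  0.63]))]
mat -45 90 [(1, array([-0.71,  1.19,  2.73])), (-1, array([-0.71,  1.19, -0.41]))]
mat -45 115 [(1, array([-0.89,  0.88,  3.1 ])), (-1, array([-0.89,  0.88, -0.05]))]
mat 0 90 [(1, array([0.  , 0.79, 1.57])), (-1, array([ 0.  ,  0.79, -1.57]))]
mat 0 115 [(1, array([0.  , 0.35, 1.57])), (-1, array([ 0.  ,  0.35, -1.57]))]
mat 45 90 [(1, array([0.71, 1.19, 0.41])), (-1, array([ 0.71,  1.19, -2.73]))]
mat 45 115 [(1, array([0.89, 0.88, 0.05])), (-1, array([ 0.89,  0.88, -3.1 ]))]
mat 90 90 [(1, array([ 0.73,  1.9 , -0.35])), (-1, array([0.73, 1.9 , 2.8 ]))]
mat 90 115 [(1, array([ 0.68,  1.56, -0.63])), (-1, array([0.68, 1.56, 2.51]))]
```

```bash
python3 - <<'E'
from h import *
Rg=tool(70.3,45,-1)
delta([.40,.13,.33],E3('xyz',robot.get_obs()['ee_rot'])*R.from_rotvec((E3('xyz',robot.get_obs()['ee_rot']).inv()*Rg).as_rotvec()*.5))
delta([.405,-.392,.16],Rg)
E
```

```text
rotvec [-0.307  0.307  0.742] cm [-33.31 -29.28  -1.73]
rotvec [-0.614  0.613  1.483] cm [-51.32 -78.29  15.23]
```

Emit:
move_arm(deltas=[-0.307,0.307,0.742,-33.3,-29.3,-1.7,-1,-0.307,0.307,0.742,-33.3,-29.3,-1.7,-1,-0.307,0.307,0.742,-33.3,-29.3,-1.7,-1,-0.307,0.307,0.742,-33.3,-29.3,-1.7,-1,-0.307,0.307,0.742,-33.3,-29.3,-1.7,-1,-0.307,0.307,0.742,-33.3,-29.3,-1.7,-1,-0.307,0.307,0.742,-33.3,-29.3,-1.7,-1,-0.307,0.307,0.742,-33.3,-29.3,-1.7,-1])

```text
time: 1.25
tool_pos: [0.3784, 0.1669, 0.3261]
ee_rot: [2.963, -0.387, 2.078]
wrist_force: [1.0, 0.5, 0.1]
width: 0.0938
finger_force: 0.0
```

```bash
cat >> h.py <<'E'
def log():
    o=robot.get_obs(); print('q',o['joint_positions'].round(3),'p',o['tool_pos'].round(4),'t',o['time'])
    open('log.txt','a').write(' '.join(map(str,[*o['joint_positions'],*o['tool_pos']]))+'\n')
E
python3 - <<'E'
from h import *
log(); delta([.405,-.392,.16],tool(70.3,45,-1))
E
```

```text
q [-0.124 -0.265  1.457  0.459  1.991 -0.415] p [0.3784 0.1669 0.3261] t 1.25
rotvec [-0.305  0.307  0.74 ] cm [-52.7  -23.82  -7.91]
```

Emit:
move_arm(deltas=[-0.305,0.307,0.74,-52.7,-23.8,-7.9,-1,-0.305,0.307,0.74,-52.7,-23.8,-7.9,-1,-0.305,0.307,0.74,-52.7,-23.8,-7.9,-1,-0.305,0.307,0.74,-52.7,-23.8,-7.9,-1,-0.305,0.307,0.74,-52.7,-23.8,-7.9,-1,-0.305,0.307,0.74,-52.7,-23.8,-7.9,-1,-0.305,0.307,0.74,-52.7,-23.8,-7.9,-1,-0.305,0.307,0.74,-52.7,-23.8,-7.9,-1])

```text
time: 2.05
tool_pos: [0.3965, -0.2158, 0.2111]
ee_rot: [-3.139, -0.786, 1.225]
wrist_force: [0.9, -0.2, -0.1]
width: 0.0939
finger_force: 0.0
```

```bash
python3 - <<'E'
from h import *
log(); delta([.405,-.392,.16],tool(70.3,45,-1))
E
```

```text
q [-1.098  0.14   1.457  0.621  2.056 -0.603] p [ 0.3965 -0.2158  0.2111] t 2.05
rotvec [-0.001 -0.    -0.002] cm [-15.13   6.75  -7.93]
```

```bash
python3 - <<'E'
from h import *
Rg=tool(70.3,45,-1); delta([.4168,-.3584,.0913],Rg); delta([.4406,-.2918,.0206],Rg)
E
```

```text
rotvec [-0.001 -0.    -0.002] cm [-17.47   6.74  -0.55]
rotvec [-0.001 -0.    -0.002] cm [-17.47   6.75   9.45]
```

Emit:
move_arm(deltas=[0,0,0,-5,2,-1,-1,0,0,0,-9,4,-1,-1,0,0,0,-13,6,-1,-1,0,0,0,-17.4,6.7,-0.5,-1,0,0,0,-17.4,6.7,-0.5,-1,0,0,0,-17.4,6.7,-0.5,-1])

```text
time: 2.65
tool_pos: [0.4175, -0.3546, 0.0917]
ee_rot: [-3.137, -0.788, 1.225]
wrist_force: [0.2, 0.4, 0.2]
width: 0.094
finger_force: 0.0
```

```bash
python3 - <<'E'
from h import *
log(); delta([.4406,-.2918,.0206],tool(70.3,45,-1))
s=snap('top');save(cv2.resize(s['image'][150:240,200:350],None,fx=4,fy=4,interpolation=cv2.INTER_CUBIC),'t1.png')
E
```

```text
q [-1.162  0.502  1.237  0.552  1.977 -0.749] p [ 0.4175 -0.3546  0.0917] t 2.65
rotvec [-0.004 -0.003 -0.001] cm [-0.32  0.09  9.76]
```

View pics/t1.png

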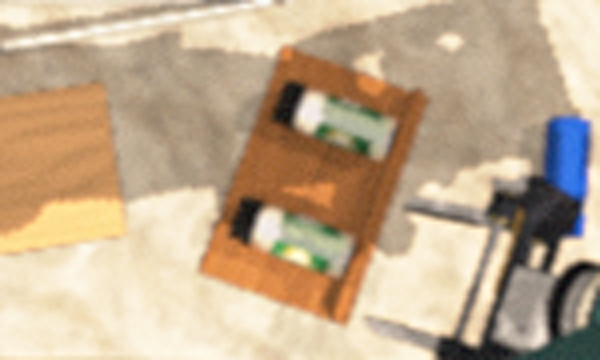

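```bash
python3 - <<'E'
from h import *
s=snap('top')
d=np.array([.337,.9415,0]);C=np.array([.4369,-.302,.034]);CA=np.array([.5394,-.3387,.034])
o=robot.get_obs();y=E3('xyz',o['ee_rot']).apply([0,1,0])
X=[C+d*.0525,C-d*.0525,CA+d*.0525,CA-d*.0525,o['tool_pos'],o['tool_pos']+y*.052,o['tool_pos']-y*.052]
print(((proj(s,X)-[200-.375,150-.375])*4).round(1).tolist())
E
```

```text
[[236.1, 217.3], [349.2, 259.6], [279.6, 102.4], [391.7, 144.0], [358.9, 253.8], [380.0, 196.0], [337.7, 312.1]]
```

```bash
python3 - <<'E'
from h import *
s=snap('top');P=cloud(s);o=robot.get_obs();Rt=E3('xyz',o['ee_rot'])
q=(P-o['tool_pos'])@Rt.as_matrix()
m=(abs(q[...,0])<.03)&(abs(abs(q[...,1])-.052)<.02)&(q[...,2]>-.09)&(q[...,2]<.03)&(P[...,2]>.045)
for v,u in np.argwhere(m): print((u-200)*4,(v-150)*4,q[v,u].round(3),P[v,u].round(3))
save(cv2.resize(s['image'][185:235,275:325],None,fx=12,fy=12,interpolation=cv2.INTER_CUBIC),'t2.png'); print(o['tool_pos'])
E
```

```text
412 196 [ 0.007  0.055 -0.042] [ 0.462 -0.397  0.13 ]
416 196 [ 0.008  0.055 -0.047] [ 0.461 -0.399  0.134]
420 196 [ 0.004  0.057 -0.048] [ 0.462 -0.403  0.132]
424 196 [ 0.006  0.057 -0.053] [ 0.461 -0.406  0.137]
428 196 [ 0.009  0.057 -0.06 ] [ 0.46  -0.408  0.144]
432 196 [ 0.003  0.059 -0.059] [ 0.461 -0.412  0.139]
436 196 [ 0.008  0.059 -0.067] [ 0.46  -0.414  0.148]
408 200 [ 0.009  0.05  -0.041] [ 0.458 -0.393  0.13 ]
412 200 [ 0.004  0.052 -0.041] [ 0.459 -0.397  0.127]
416 200 [ 0.007  0.052 -0.048] [ 0.458 -0.399  0.134]
420 200 [ 0.009  0.053 -0.053] [ 0.457 -0.402  0.139]
424 200 [ 0.009  0.053 -0.057] [ 0.457 -0.405  0.142]
428 200 [ 0.007  0.054 -0.06 ] [ 0.457 -0.408  0.142]
432 200 [ 0.002  0.056 -0.059] [ 0.458 -0.412  0.138]
436 200 [ 0.005  0.056 -0.066] [ 0.457 -0.414  0.145]
440 200 [ 0.005  0.057 -0.07 ] [ 0.456 -0.417  0.148]
444 200 [ 0.008  0.057 -0.077] [ 0.456 -0.419  0.155]
448 200 [ 0.006  0.058 -0.078] [ 0.456 -0.423  0.155]
452 200 [ 0.008  0.058 -0.084] [ 0.455 -0.425  0.161]
456 200 [ 0.007  0.059 -0.088] [ 0.455 -0.428  0.162]
404 204 [ 0.004  0.0
[... 4339 characters left out ...]
-0.382  0.151]
400 332 [ 0.012 -0.056 -0.083] [ 0.349 -0.384  0.162]
404 332 [ 0.008 -0.055 -0.084] [ 0.349 -0.387  0.16 ]
408 332 [ 0.01  -0.054 -0.089] [ 0.349 -0.39   0.165]
388 336 [-0.008 -0.06  -0.056] [ 0.347 -0.377  0.129]
392 336 [-0.002 -0.059 -0.065] [ 0.347 -0.38   0.14 ]
396 336 [ 0.007 -0.06  -0.076] [ 0.346 -0.381  0.154]
400 336 [ 0.011 -0.059 -0.084] [ 0.345 -0.384  0.162]
404 336 [ 0.007 -0.058 -0.084] [ 0.346 -0.387  0.159]
408 336 [ 0.005 -0.057 -0.087] [ 0.346 -0.39   0.16 ]
404 340 [-0.003 -0.06  -0.077] [ 0.343 -0.388  0.148]
408 340 [ 0.007 -0.06  -0.089] [ 0.342 -0.39   0.163]
416 344 [-0.01  -0.059 -0.084] [ 0.34  -0.398  0.148]
[ 0.41841555 -0.3551188   0.09513792]
```

View pics/t2.png

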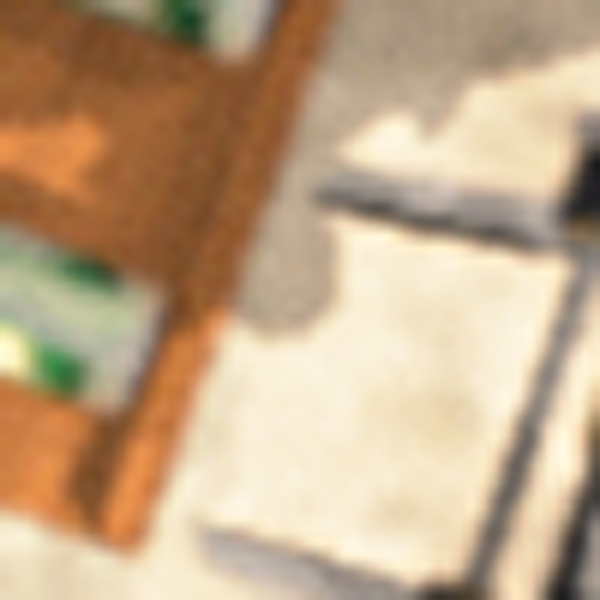

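```bash
python3 - <<'E'
from h import *
for n in('top','side'):
    s=snap(n);P=cloud(s);o=robot.get_obs();Rt=E3('xyz',o['ee_rot'])
    q=(P-o['tool_pos'])@Rt.as_matrix()
    m=(abs(q[...,0])<.06)&(abs(q[...,1])<.1)&(q[...,2]>-.3)&(q[...,2]<.03)&(P[...,2]>.045)&(s['depth']>0)
    k=q[m]
    for a in np.arange(-.2,.03,.01):
        b=k[(k[:,2]>=a)&(k[:,2]<a+.01)]
        if len(b): print(n,a.round(2),len(b),'x',np.percentile(b[:,0],[5,95]).round(3),'y',np.percentile(b[:,1],[5,50,95]).round(3))
    print(o['tool_pos'],proj(s,o['tool_pos']))
E
```

```text
top -0.2 59 x [0.017 0.026] y [-0.04  -0.011  0.012]
top -0.19 59 x [0.016 0.026] y [-0.041 -0.019  0.012]
top -0.18 388 x [-0.023  0.032] y [-0.083  0.02   0.082]
top -0.17 134 x [-0.017  0.034] y [-0.083  0.019  0.079]
top -0.16 133 x [-0.021  0.034] y [-0.069  0.028  0.072]
top -0.15 114 x [-0.021  0.034] y [-0.075  0.004  0.073]
top -0.14 17 x [-0.006  0.032] y [-0.079 -0.056  0.075]
top -0.13 3 x [-0.01   0.004] y [0.048 0.049 0.052]
top -0.12 19 x [0.002 0.01 ] y [-0.058  0.048  0.057]
top -0.11 22 x [-0.004  0.008] y [-0.059 -0.001  0.057]
top -0.1 24 x [-0.003  0.01 ] y [-0.059  0.047  0.056]
top -0.09 23 x [-0.01   0.011] y [-0.059  0.047  0.058]
top -0.08 19 x [-0.004  0.01 ] y [-0.06  -0.049  0.056]
top -0.07 25 x [-0.007  0.01 ] y [-0.059  0.047  0.058]
top -0.06 17 x [0.   0.01] y [-0.058  0.046  0.057]
top -0.05 19 x [-0.     0.011] y [-0.057  0.047  0.055]
top -0.04 3 x [-0.002  0.007] y [-0.051 -0.05   0.037]
[ 0.41844961 -0.35513428  0.09528857] [[289.42254068 213.01037745]]
side -0.19 32 x [-0.022 -0.017] y [-0.036 -0.015  0.017]
side -0.18 758 x [-0.03   0.028] y [-0.084 -0.026  0.084]
side -0.17 86 x [-0.034  0.017] y [-0.08   0.038  0.082]
side -0.16 167 x [-0.033  0.01 ] y [-0.067  0.025  0.066]
side -0.15 97 x [-0.034 -0.021] y [-0.064  0.006  0.073]
side -0.14 13 x [-0.033 -0.008] y [-0.076  0.049  0.077]
side -0.13 1 x [-0.005 -0.005] y [-0.048 -0.048 -0.048]
side -0.11 3 x [0.001 0.004] y [-0.037  0.049  0.049]
side -0.1 5 x [-0.009  0.004] y [-0.05  -0.047  0.029]
side -0.09 9 x [-0.009 -0.008] y [-0.053 -0.048  0.055]
side -0.08 11 x [-0.01  -0.008] y [-0.057  0.049  0.056]
side -0.07 10 x [-0.01  -0.008] y [-0.056  0.051  0.058]
side -0.06 20 x [-0.009  0.007] y [-0.058 -0.047  0.056]
side -0.05 11 x [-0.009  0.004] y [-0.055  0.047  0.057]
side -0.04 4 x [-0.008  0.001] y [0.047 0.049 0.052]
[ 0.41839629 -0.35518139  0.0951882 ] [[245.22964246 201.03639062]]
```

The tip appears about 35 mm behind the reported TCP in both cameras, and the gripper body is offset by the same amount. So I take the real grasp point as 54 mm behind the reported TCP.

```bash
cat >> h.py <<'E'
OFF=.054
def dg(G,Rt): # put the true grasp point at G
    delta(np.array(G)+Rt.apply([0,0,OFF]),Rt)
E
python3 - <<'E'
from h import *
dg([.436,-.3045,.034],tool(70.3,45,-1))
E
```

```text
rotvec [-0.001  0.004  0.004] cm [-0.48 -0.04 13.52]
```

Emit:
move_arm(deltas=[0,0.004,0.004,-0.2,0,3.5,-1,0,0.004,0.004,-0.5,0,7,-1,0,0.004,0.004,-0.5,0,10,-1,0,0.004,0.004,-0.5,0,12,-1,0,0.004,0.004,-0.5,0,13.5,-1,0,0.004,0.004,-0.5,0,13.5,-1,0,0.004,0.004,-0.5,0,13.5,-1])

```text
time: 3.6
tool_pos: [0.449, -0.2693, -0.0051]
ee_rot: [-3.139, -0.787, 1.225]
wrist_force: [0.3, -0.3, 0.0]
width: 0.0941
finger_force: 0.0
```

```bash
python3 - <<'E'
from h import *
log();dg([.436,-.3045,.034],tool(70.3,45,-1))
s=snap('top');save(cv2.resize(s['image'][165:235,240:330],None,fx=8,fy=8,interpolation=cv2.INTER_CUBIC),'t3.png')
log()
E
```

```text
q [-1.064  0.486  1.474  0.57   1.737 -0.786] p [ 0.449  -0.2693 -0.0051] t 3.6
rotvec [-0.001 -0.002 -0.002] cm [ 0.11 -0.04 -0.02]
q [-1.064  0.486  1.474  0.57   1.737 -0.786] p [ 0.449  -0.2699 -0.005 ] t 3.65
```

View pics/t3.png

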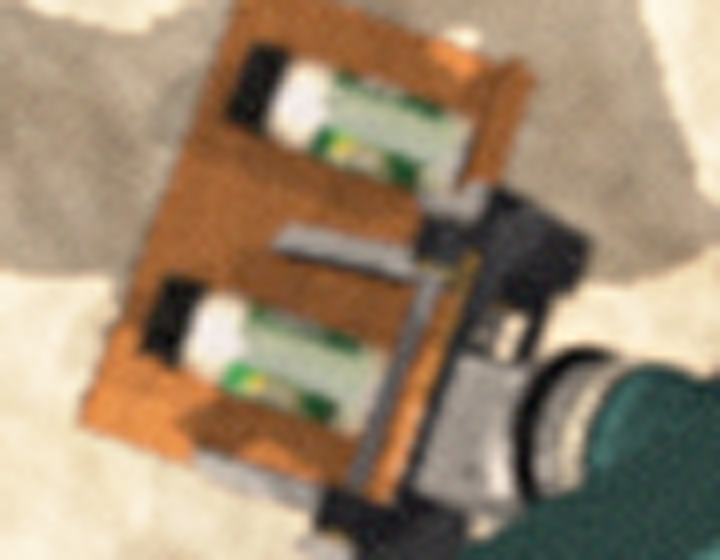

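The fingers straddle the near jar, with tips at (280,240) and (205,465) and the jar axis midway between them. No contact force. Closing.

Emit:
move_arm(deltas=[0,0,0,0,0,0,1,0,0,0,0,0,0,1,0,0,0,0,0,0,1,0,0,0,0,0,0,1,0,0,0,0,0,0,1,0,0,0,0,0,0,1])

```text
time: 4.25
tool_pos: [0.4485, -0.2687, -0.0062]
ee_rot: [-3.136, -0.789, 1.222]
wrist_force: [-0.2, 0.0, 0.3]
width: 0.0497
finger_force: 0.0
```

```bash
python3 - <<'E'
from h import *
from scipy.optimize import least_squares
D=np.loadtxt('log.txt'); D=np.vstack([D,[1.12490291,.0878784599,1.37209179,0,1.68362056,-.103115115,.18462143,.51748383,.1697285]])
D=D[[0,1,3,4,-1]] if len(D)>5 else D
k=['L1','L2','h','L3','e']
r=least_squares(lambda v:np.concatenate([fk(d[:6],dict(zip(k,v)))[0]-d[6:] for d in D]),[.4,.4,.2,.25,0])
print(dict(zip(k,r.x.round(4).tolist())),np.abs(r.fun).max())
o=robot.get_obs();print(o['width'],o['finger_force'])
Rg=tool(70.3,45,-1);dg([.436,-.3045,.16],Rg)
E
```

```text
{'L1': 0.1282, 'L2': 0.5702, 'h': 0.1981, 'L3': 0.4915, 'e': -0.263} 0.05165705493647482
0.04973684915964764 0.0
rotvec [-0.002 -0.004 -0.003] cm [ 9.11 -0.02 -9.  ]
```

Emit:
move_arm(deltas=[0,0,0,0,0,0,1,0,0,0,0,0,0,1,0,0,0,0,0,0,1,0,0,0,0,0,0,1])

```text
time: 4.65
tool_pos: [0.45, -0.2693, -0.0057]
ee_rot: [-3.141, -0.788, 1.225]
wrist_force: [5.2, -0.8, 0.0]
width: 0.0397
finger_force: 30.0
```

Emit:
move_arm(deltas=[0,0,0,1.5,0,-1.5,1,0,0,0,3.5,0,-3.5,1,0,0,0,6.5,0,-6.5,1,0,0,0,9.5,0,-9.5,1,0,0,0,12.5,0,-12.5,1,0,0,0,14,0,-14,1])

```text
time: 5.25
tool_pos: [0.4486, -0.2702, 0.1951]
ee_rot: [-3.139, -0.785, 1.226]
wrist_force: [0.5, -0.5, -0.6]
width: 0.0397
finger_force: 30.0
```

```bash
python3 - <<'E'
from h import *
log()
for az in(-90,-60,-40): 
    Rp=tool(az,45,1); print(az); dg([.42,-.20,.30],Rp)
E
```

```text
q [-1.064  0.309  1.285  0.636  2.038 -0.571] p [ 0.4486 -0.2702  0.1951] t 5.25
-90
rotvec [-0.002 -1.554 -0.381] cm [ 6.16 -3.78 -3.27]
-60
rotvec [-0.002 -1.463 -0.958] cm [ 6.96 -2.16 -2.48]
-40
rotvec [-0.002 -1.357 -1.335] cm [ 7.77 -1.49 -1.67]
```

Emit:
move_arm(deltas=[0,-1.463,-0.958,7,-2.2,-2.5,1,0,-1.463,-0.958,7,-2.2,-2.5,1,0,-1.463,-0.958,7,-2.2,-2.5,1,0,-1.463,-0.958,7,-2.2,-2.5,1,0,-1.463,-0.958,7,-2.2,-2.5,1,0,-1.463,-0.958,7,-2.2,-2.5,1,0,-1.463,-0.958,7,-2.2,-2.5,1,0,-1.463,-0.958,7,-2.2,-2.5,1])

```text
time: 6.05
tool_pos: [0.4382, -0.2326, 0.2593]
ee_rot: [2.983, 0.3, 1.793]
wrist_force: [-0.4, 0.2, -2.7]
width: 0.0399
finger_force: 30.0
```

```bash
python3 - <<'E'
from h import *
log();dg([.42,-.20,.30],tool(-60,45,1))
E
```

```text
q [-0.517 -0.301  1.591 -0.11   1.53  -0.777] p [ 0.4382 -0.2326  0.2593] t 6.05
rotvec [-0.003 -0.459 -0.298] cm [-0.13  0.11 -0.21]
```

Emit:
move_arm(deltas=[0,-0.459,-0.298,0,0,0,1,0,-0.459,-0.298,0,0,0,1,0,-0.459,-0.298,0,0,0,1,0,-0.459,-0.298,0,0,0,1,0,-0.459,-0.298,0,0,0,1,0,-0.459,-0.298,0,0,0,1])

```text
time: 6.65
tool_pos: [0.4387, -0.2322, 0.2584]
ee_rot: [3.141, 0.778, 2.091]
wrist_force: [-0.3, 0.1, -0.8]
width: 0.0396
finger_force: 30.0
```

```bash
python3 - <<'E'
from h import *
log();s=snap('top');o=robot.get_obs();Rt=E3('xyz',o['ee_rot'])
G=o['tool_pos']-Rt.apply([0,0,OFF]);print('G',G.round(4),o['width'])
u,v=proj(s,G+[0,0,.05])[0].astype(int);print(u,v)
save(cv2.resize(s['image'][v-25:v+25,u-32:u+33],None,fx=10,fy=10,interpolation=cv2.INTER_CUBIC),'t4.png')
P=cloud(s);m=P[...,2]>G[2]+.03; q=P[m&(np.linalg.norm(P[...,:2]-G[:2],axis=2)<.035)]
k=q[q[:,2]>np.percentile(q[:,2],50)-.01]
print(len(q),np.median(q,0).round(4),np.percentile(q[:,2],[5,25,50,75,95]).round(4)-G[2])
E
```

```text
q [-0.179 -0.489  1.893 -0.605  1.237 -0.646] p [ 0.4387 -0.2322  0.2584] t 6.65
G [ 0.4203 -0.2     0.2981] 0.03974436987360992
240 202
182 [ 0.4185 -0.198   0.3411] [0.03264038 0.04094038 0.04304038 0.04524038 0.04844038]
```

View pics/t4.png

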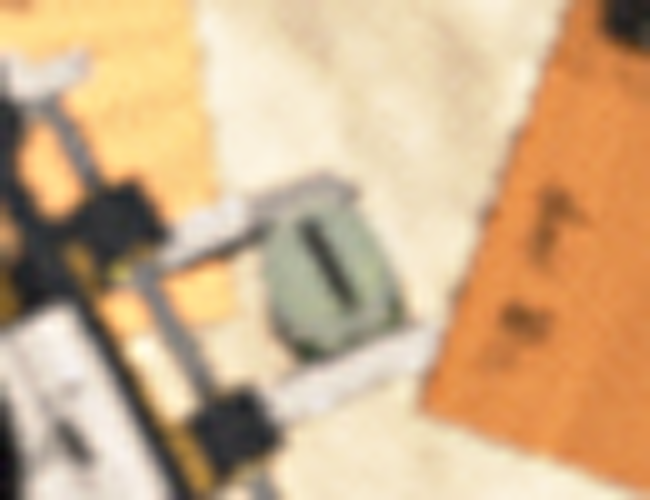

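The underside carries a straight bar, at about (330,265) in the crop. So this is jar_bar and it goes on the square board at (0.498,-0.076).

```bash
cat >> h.py <<'E'
def under():
    "tilt of the held jar: fit the side/underside points with a cylinder of given radius"
    s=snap('top');o=robot.get_obs();G=o['tool_pos']-E3('xyz',o['ee_rot']).apply([0,0,OFF])
    P=cloud(s);q=P[(np.linalg.norm(P[...,:2]-G[:2],axis=2)<.018)&(P[...,2]>G[2]+.03)&(P[...,2]<G[2]+.065)]
    m=np.ones(len(q),bool)
    for i in range(6):
        A=np.c_[q[:,:2]-G[:2],np.ones(len(q))];c=np.linalg.lstsq(A[m],q[m,2]-G[2],rcond=None)[0];e=q[:,2]-G[2]-A@c;m=abs(e)<max(.0025,1.5*np.median(abs(e)))
    print('G',G.round(4),'n',m.sum(),len(q),'slope deg x,y',np.degrees(np.arctan(c[:2])).round(1),'h',c[2].round(4),'ctr',q[m].mean(0).round(4))
E
python3 - <<'E'
from h import *
under(); dg([.498,-.0765,.16],tool(-60,45,1))
E
```

```text
G [ 0.4205 -0.2004  0.2986] n 94 131 slope deg x,y [2.5 1.7] h 0.0434 ctr [ 0.4214 -0.2008  0.342 ]
rotvec [-0.002 -0.005 -0.005] cm [14.66 12.85  5.01]
```

Emit:
move_arm(deltas=[0,-0.005,-0.005,3.5,3,1.2,1,0,-0.005,-0.005,7,6,2.4,1,0,-0.005,-0.005,10.5,9,3.6,1,0,-0.005,-0.005,13,11.5,4.6,1,0,-0.005,-0.005,14.7,12.8,5,1,0,-0.005,-0.005,14.7,12.8,5,1,0,-0.005,-0.005,14.7,12.8,5,1])

```text
time: 7.45
tool_pos: [0.5167, -0.1096, 0.1211]
ee_rot: [-3.138, 0.786, 2.096]
wrist_force: [0.6, -0.3, -0.1]
width: 0.0397
finger_force: 30.0
```

```bash
python3 - <<'E'
from h import *
log();under(); dg([.498,-.0765,.0785],tool(-60,45,1))
E
```

```text
q [ 0.18  -0.157  1.937 -0.804  1.183 -0.093] p [ 0.5167 -0.1096  0.1211] t 7.45
G [ 0.4977 -0.0766  0.1601] n 70 99 slope deg x,y [ 0.7 -2.5] h 0.0437 ctr [ 0.4982 -0.0766  0.2037]
rotvec [-0.001  0.001 -0.001] cm [5.78 0.04 5.76]
```

Emit:
move_arm(deltas=[0,0,0,2,0,2,1,0,0,0,4,0,4,1,0,0,0,5.3,0,5.3,1,0,0,0,5.8,0,5.8,1,0,0,0,5.8,0,5.8,1])

```text
time: 8.0
tool_pos: [0.5158, -0.1097, 0.0389]
ee_rot: [-3.139, 0.786, 2.095]
wrist_force: [0.5, -0.0, -0.3]
width: 0.0395
finger_force: 30.0
```

Emit:
move_arm(deltas=[0,0,0,0.1,0,0.1,1,0,0,0,0.15,0,0.15,1,0,0,0,0.15,0,0.15,1])

```text
time: 8.3
tool_pos: [0.5166, -0.1087, 0.0374]
ee_rot: [-3.141, 0.786, 2.095]
wrist_force: [1.3, 0.3, -1.3]
width: 0.0396
finger_force: 30.0
```

Emit:
move_arm(deltas=[0,0,0,0.07,0,0.07,1,0,0,0,0.07,0,0.07,1])

```text
time: 8.5
tool_pos: [0.5159, -0.1087, 0.0354]
ee_rot: [-3.139, 0.786, 2.097]
wrist_force: [-0.8, -0.2, -1.9]
width: 0.0399
finger_force: 30.0
```

Emit:
move_arm(deltas=[0,0,0,0.07,0,0.07,1,0,0,0,0.07,0,0.07,1])

```text
time: 8.7
tool_pos: [0.516, -0.1087, 0.0343]
ee_rot: [-3.139, 0.786, 2.097]
wrist_force: [0.8, -0.1, 0.1]
width: 0.0395
finger_force: 30.0
```

Emit:
move_arm(deltas=[0,0,0,0.07,0,0.07,1,0,0,0,0.07,0,0.07,1])

```text
time: 8.9
tool_pos: [0.5162, -0.109, 0.0343]
ee_rot: [-3.139, 0.787, 2.097]
wrist_force: [-3.1, 1.6, 4.9]
width: 0.0398
finger_force: 30.0
```

Contact felt (+5 N upward). Opening, then backing out along the tool.

Emit:
move_arm(deltas=[0,0,0,0,0,0,-1,0,0,0,0,0,0,-1,0,0,0,0,0,0,-1,0,0,0,0,0,0,-1,0,0,0,0,0,0,-1,0,0,0,0,0,0,-1,0,0,0,0,0,0,-1,0,0,0,0,0,0,-1])

```text
time: 9.7
tool_pos: [0.5158, -0.1088, 0.0332]
ee_rot: [-3.139, 0.785, 2.097]
wrist_force: [0.0, -0.5, -0.3]
width: 0.0941
finger_force: 0.0
```

Emit:
move_arm(deltas=[0,0,0,0,0,-1.5,-1,0,0,0,0,0,-4,-1,0,0,0,0,0,-7,-1,0,0,0,0,0,-10,-1,0,0,0,0,0,-13,-1,0,0,0,0,0,-15,-1,0,0,0,0,0,-15,-1])

```text
time: 10.4
tool_pos: [0.4643, -0.015, 0.1417]
ee_rot: [3.137, 0.786, 2.095]
wrist_force: [0.5, 1.0, -0.1]
width: 0.094
finger_force: 0.0
```

```bash
cat >> h.py <<'E'
def standing(c):
    s=snap('top');P=cloud(s);z=P[...,2];q=P[(np.linalg.norm(P[...,:2]-c,axis=2)<.06)&(z>.105)&(z<.135)]
    print('jar top',len(q),q.mean(0).round(4),((q.min(0)+q.max(0))/2).round(4)); return s
E
python3 - <<'E'
from h import *
log();s=standing([.498,-.0765])
save(cv2.resize(s['image'][150:240,120:320],None,fx=4,fy=4,interpolation=cv2.INTER_CUBIC),'t5.png')
Rg=tool(70.3,45,-1); G=np.array([.5394,-.3387,.034])-.004*np.array([.337,.9415,0])
print(G);z=Rg.apply([0,0,1]);dg(G-.13*z,Rg); dg([.42,-.25,.25],Rg)
E
```

```text
q [ 0.449 -0.197  1.927 -0.797  1.401  0.062] p [ 0.4643 -0.015   0.1417] t 10.4
jar top 115 [ 0.4939 -0.0776  0.1165] [ 0.494  -0.0778  0.1161]
[ 0.538052 -0.342466  0.034   ]
rotvec [0.    1.462 0.961] cm [-21.34 -14.07  28.77]
rotvec [0.    1.462 0.961] cm [-16.09 -12.61   5.96]
```

View pics/t5.png

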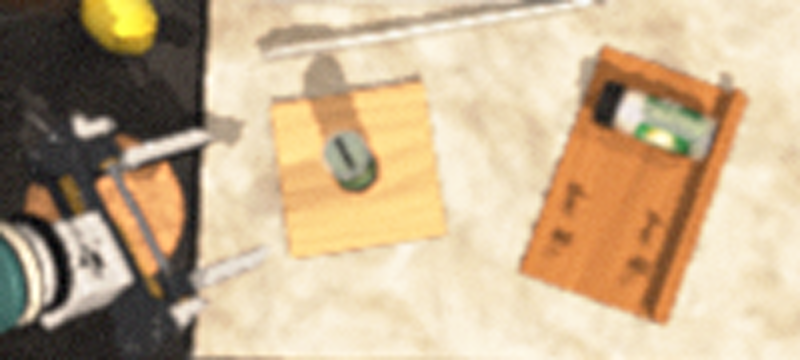

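The bar jar stands upright on the board at (350,158) in the crop, measured 4 mm from the centre. Going to the second jar, up first and then turning.

Emit:
move_arm(deltas=[0,0,0,-3.5,0,-3.5,-1,0,0.1,0.06,-7,0,-7,-1,0,0.2,0.13,-10,-2,-8,-1,0,1.462,0.961,-19.6,-12.6,2.5,-1,0,1.462,0.961,-19.6,-12.6,2.5,-1,0,1.462,0.961,-19.6,-12.6,2.5,-1,0,1.462,0.961,-19.6,-12.6,2.5,-1,0,1.462,0.961,-19.6,-12.6,2.5,-1])

```text
time: 11.25
tool_pos: [0.4308, -0.2187, 0.2597]
ee_rot: [2.975, 0.0, 1.656]
wrist_force: [0.5, 0.2, -0.4]
width: 0.0939
finger_force: 0.0
```

```bash
python3 - <<'E'
from h import *
log()
Rg=tool(70.3,45,-1); G=np.array([.538,-.3425,.034]);z=Rg.apply([0,0,1]);dg(G-.13*z+[0,0,.08],Rg);dg(G-.13*z,Rg); 
E
```

```text
q [-0.68  -0.182  1.465  0.117  1.737 -0.739] p [ 0.4308 -0.2187  0.2597] t 11.25
rotvec [-0.012  0.736  0.469] cm [-18.14   5.76  10.3 ]
rotvec [-0.012  0.736  0.469] cm [-18.14   4.43  18.19]
```

Emit:
move_arm(deltas=[-0.012,0.736,0.469,-18.1,5.8,10.3,-1,-0.012,0.736,0.469,-18.1,5.8,10.3,-1,-0.012,0.736,0.469,-18.1,5.8,10.3,-1,-0.012,0.736,0.469,-18.1,5.8,10.3,-1,-0.012,0.736,0.469,-18.1,5.8,10.3,-1,-0.012,0.736,0.469,-18.1,5.8,10.3,-1,-0.012,0.736,0.469,-18.1,5.8,10.3,-1,-0.012,0.736,0.469,-18.1,5.8,10.3,-1])

```text
time: 12.05
tool_pos: [0.5221, -0.3895, 0.1673]
ee_rot: [-3.141, -0.782, 1.233]
wrist_force: [-0.9, 0.5, -0.5]
width: 0.0944
finger_force: 0.0
```

```bash
python3 - <<'E'
from h import *
log()
Rg=tool(70.3,45,-1); G=np.array([.538,-.3425,.034]);z=Rg.apply([0,0,1]);dg(G-.11*z,Rg);dg(G,Rg)
E
```

```text
q [-1.054  0.646  0.865  0.663  2.1   -0.511] p [ 0.5221 -0.3895  0.1673] t 12.05
rotvec [-0.005  0.003  0.004] cm [-5.9  -0.08  7.35]
rotvec [-0.005  0.003  0.004] cm [-5.86 -0.02 18.35]
```

Emit:
move_arm(deltas=[-0.005,0.003,0.004,-3,0,3.5,-1,-0.005,0.003,0.004,-5.9,0,7.4,-1,-0.005,0.003,0.004,-5.9,0,10,-1,-0.005,0.003,0.004,-5.9,0,13,-1,-0.005,0.003,0.004,-5.9,0,15.5,-1,-0.005,0.003,0.004,-5.9,0,17.5,-1,-0.005,0.003,0.004,-5.9,0,18.3,-1,-0.005,0.003,0.004,-5.9,0,18.3,-1])

```text
time: 12.85
tool_pos: [0.5525, -0.3053, -0.0004]
ee_rot: [3.136, -0.782, 1.235]
wrist_force: [-0.5, 0.2, 0.0]
width: 0.094
finger_force: 0.0
```

```bash
python3 - <<'E'
from h import *
log();dg([.538,-.3425,.034],tool(70.3,45,-1))
E
```

```text
q [-0.961  0.652  1.203  0.626  1.765 -0.653] p [ 5.525e-01 -3.053e-01 -4.000e-04] t 12.85
rotvec [-0.     0.003  0.006] cm [-0.39 -0.11  0.15]
```

Emit:
move_arm(deltas=[0,0.003,0.006,-0.4,-0.1,0.2,-1,0,0.003,0.006,-0.4,-0.1,0.2,-1,0,0.003,0.006,-0.4,-0.1,0.2,1,0,0.003,0.006,-0.4,-0.1,0.2,1,0,0.003,0.006,-0.4,-0.1,0.2,1,0,0.003,0.006,-0.4,-0.1,0.2,1,0,0.003,0.006,-0.4,-0.1,0.2,1,0,0.003,0.006,-0.4,-0.1,0.2,1])

```text
time: 13.65
tool_pos: [0.5504, -0.3077, -0.0065]
ee_rot: [-3.138, -0.788, 1.221]
wrist_force: [-0.4, -0.1, 0.5]
width: 0.049
finger_force: 0.0
```

Emit:
move_arm(deltas=[0,0,0,0,0,0,1,0,0,0,0,0,0,1,0,0,0,0,0,0,1,0,0,0,0,0,0,1])

```text
time: 14.05
tool_pos: [0.5527, -0.3086, -0.0054]
ee_rot: [3.138, -0.787, 1.225]
wrist_force: [5.3, -1.2, 0.6]
width: 0.0396
finger_force: 30.0
```

Gripped. Lift, then flip with the body clear of the cabinets.

Emit:
move_arm(deltas=[0,0,0,1.5,0,-1.5,1,0,0,0,3.5,0,-3.5,1,0,0,0,6.5,0,-6.5,1,0,0,0,9.5,0,-9.5,1,0,0,0,12.5,0,-12.5,1,0,0,0,13,0,-13,1])

```text
time: 14.65
tool_pos: [0.5518, -0.3096, 0.1852]
ee_rot: [3.13, -0.781, 1.233]
wrist_force: [0.0, 0.4, 0.3]
width: 0.0397
finger_force: 30.0
```

```bash
python3 - <<'E'
from h import *
log();dg([.42,-.20,.30],tool(-60,45,1))
E
```

```text
q [-0.967  0.516  1.022  0.691  2.013 -0.452] p [ 0.5518 -0.3096  0.1852] t 14.65
rotvec [ 0.006 -1.455 -0.959] cm [  7.88 -13.13  -3.13]
```

Emit:
move_arm(deltas=[0.006,-1.455,-0.959,7.9,-13.1,-3.1,1,0.006,-1.455,-0.959,7.9,-13.1,-3.1,1,0.006,-1.455,-0.959,7.9,-13.1,-3.1,1,0.006,-1.455,-0.959,7.9,-13.1,-3.1,1,0.006,-1.455,-0.959,7.9,-13.1,-3.1,1,0.006,-1.455,-0.959,7.9,-13.1,-3.1,1,0.006,-1.455,-0.959,7.9,-13.1,-3.1,1,0.006,-1.455,-0.959,7.9,-13.1,-3.1,1])

```text
time: 15.45
tool_pos: [0.4386, -0.2318, 0.256]
ee_rot: [2.984, 0.3, 1.795]
wrist_force: [-0.2, -0.7, -1.8]
width: 0.0396
finger_force: 30.0
```

```bash
python3 - <<'E'
from h import *
log();dg([.42,-.20,.30],tool(-60,45,1))
E
```

```text
q [-0.515 -0.301  1.598 -0.11   1.525 -0.776] p [ 0.4386 -0.2318  0.256 ] t 15.45
rotvec [-0.002 -0.46  -0.296] cm [-0.3  0.1 -0.5]
```

Emit:
move_arm(deltas=[0,-0.46,-0.296,0,0,0,1,0,-0.46,-0.296,0,0,0,1,0,-0.46,-0.296,0,0,0,1,0,-0.46,-0.296,0,0,0,1,0,-0.46,-0.296,0,0,0,1,0,-0.46,-0.296,0,0,0,1])

```text
time: 16.05
tool_pos: [0.4388, -0.2315, 0.2549]
ee_rot: [-3.141, 0.778, 2.091]
wrist_force: [-0.6, -0.3, -0.1]
width: 0.0398
finger_force: 30.0
```

```bash
python3 - <<'E'
from h import *
log();s=snap('top');o=robot.get_obs();Rt=E3('xyz',o['ee_rot'])
G=o['tool_pos']-Rt.apply([0,0,OFF])
u,v=proj(s,G+[0,0,.05])[0].astype(int)
save(cv2.resize(s['image'][v-25:v+25,u-32:u+33],None,fx=10,fy=10,interpolation=cv2.INTER_CUBIC),'t6.png')
under();
for az in(-60,-50): dg([.42,.02,.33],tool(az,45,1)); dg([.4545,.1485,.18],tool(az,45,1))
E
```

```text
q [-0.176 -0.488  1.899 -0.607  1.233 -0.64 ] p [ 0.4388 -0.2315  0.2549] t 16.05
G [ 0.4206 -0.1997  0.2951] n 82 126 slope deg x,y [ 3.8 -0.3] h 0.0416 ctr [ 0.4207 -0.1993  0.3368]
rotvec [-0.002 -0.005 -0.005] cm [ 11.11  10.86 -15.91]
rotvec [-0.002 -0.005 -0.005] cm [ 28.39  20.2  -11.89]
rotvec [-0.125 -0.005 -0.128] cm [ 11.16  11.52 -15.95]
rotvec [-0.125 -0.005 -0.128] cm [ 28.44  20.86 -11.93]
```

View pics/t6.png

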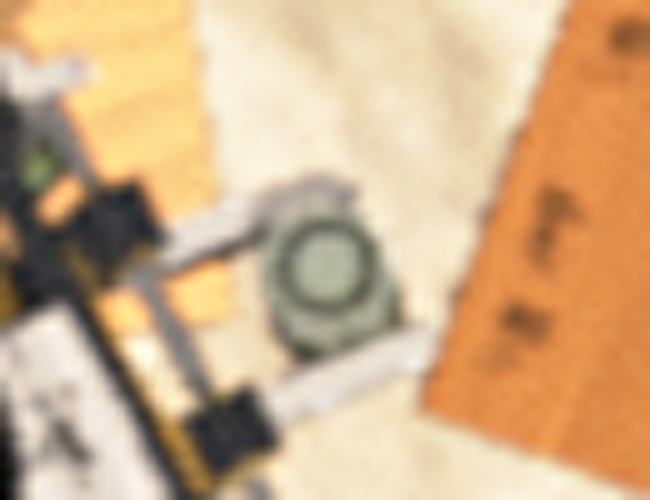

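A ring on the underside, at about (325,268). So this is jar_ring and it goes on the round mat, with the travel high above the board.

Emit:
move_arm(deltas=[-0.03,0,-0.03,2.5,2.5,-3.5,1,-0.06,0,-0.06,5,5,-7,1,-0.09,0,-0.09,7.5,7.5,-10.5,1,-0.125,-0.005,-0.128,10,10,-14,1,-0.125,-0.005,-0.128,13,12.5,-15.5,1,-0.125,-0.005,-0.128,17,14.5,-15,1,-0.125,-0.005,-0.128,21,16.5,-14,1,-0.125,-0.005,-0.128,25,18.5,-13,1])

```text
time: 16.95
tool_pos: [0.4675, 0.0952, 0.1722]
ee_rot: [3.139, 0.784, 2.266]
wrist_force: [0.5, 0.3, -0.9]
width: 0.0401
finger_force: 30.0
```

```bash
python3 - <<'E'
from h import *
log();dg([.456,.149,.16],tool(-50,45,1))
E
```

```text
q [ 0.669 -0.155  1.828 -0.788  1.477  0.054] p [0.4675 0.0952 0.1722] t 16.95
rotvec [ 0.001 -0.001 -0.002] cm [4.3  2.56 2.83]
```

Emit:
move_arm(deltas=[0,0,0,2.5,1.5,1.5,1,0,0,0,4.3,2.6,2.8,1,0,0,0,4.3,2.6,2.8,1,0,0,0,4.3,2.6,2.8,1])

```text
time: 17.35
tool_pos: [0.4799, 0.1178, 0.1226]
ee_rot: [-3.139, 0.786, 2.27]
wrist_force: [0.6, 0.1, -0.6]
width: 0.0397
finger_force: 30.0
```

```bash
python3 - <<'E'
from h import *
log();under();dg([.456,.149,.08],tool(-50,45,1))
E
```

```text
q [ 0.693 -0.051  1.838 -0.798  1.416  0.151] p [0.4799 0.1178 0.1226] t 17.35
G [0.4555 0.1472 0.1617] n 70 104 slope deg x,y [-1.7 -3.4] h 0.0399 ctr [0.4563 0.1469 0.2016]
rotvec [-0.     0.    -0.001] cm [5.86 0.15 5.7 ]
```

Emit:
move_arm(deltas=[0,0,0,2,0,2,1,0,0,0,4,0.1,4,1,0,0,0,5.4,0.1,5.3,1,0,0,0,5.8,0.1,5.7,1,0,0,0,5.8,0.1,5.7,1])

```text
time: 17.9
tool_pos: [0.4797, 0.1191, 0.0417]
ee_rot: [-3.141, 0.786, 2.27]
wrist_force: [0.3, 0.3, -0.3]
width: 0.0397
finger_force: 30.0
```

Emit:
move_arm(deltas=[0,0,0,0.07,0,0.07,1,0,0,0,0.14,0,0.14,1,0,0,0,0.14,0,0.14,1])

```text
time: 18.2
tool_pos: [0.4797, 0.1198, 0.0397]
ee_rot: [3.141, 0.786, 2.27]
wrist_force: [0.1, 0.7, -1.4]
width: 0.04
finger_force: 30.0
```

Emit:
move_arm(deltas=[0,0,0,0.07,0,0.07,1,0,0,0,0.07,0,0.07,1])

```text
time: 18.4
tool_pos: [0.4792, 0.1195, 0.0377]
ee_rot: [-3.14, 0.785, 2.272]
wrist_force: [0.8, 0.8, -1.1]
width: 0.0397
finger_force: 30.0
```

Emit:
move_arm(deltas=[0,0,0,0.07,0,0.07,1,0,0,0,0.07,0,0.07,1])

```text
time: 18.6
tool_pos: [0.4794, 0.1193, 0.0373]
ee_rot: [-3.14, 0.786, 2.271]
wrist_force: [-1.9, -0.2, 2.4]
width: 0.0398
finger_force: 30.0
```

Emit:
move_arm(deltas=[0,0,0,0.04,0,0.04,1,0,0,0,0.04,0,0.04,1])

```text
time: 18.8
tool_pos: [0.4795, 0.1192, 0.0373]
ee_rot: [-3.14, 0.787, 2.271]
wrist_force: [-2.8, 0.7, 5.6]
width: 0.0398
finger_force: 30.0
```

Emit:
move_arm(deltas=[0,0,0,0,0,0,-1,0,0,0,0,0,0,-1,0,0,0,0,0,0,-1,0,0,0,0,0,0,-1,0,0,0,0,0,0,-1,0,0,0,0,0,0,-1,0,0,0,0,0,0,-1,0,0,0,0,0,0,-1])

```text
time: 19.6
tool_pos: [0.4791, 0.1194, 0.036]
ee_rot: [-3.139, 0.785, 2.272]
wrist_force: [-0.3, -0.0, 0.4]
width: 0.0937
finger_force: 0.0
```

Emit:
move_arm(deltas=[0,0,0,0,0,-1.5,-1,0,0,0,0,0,-4,-1,0,0,0,0,0,-7,-1,0,0,0,0,0,-10,-1,0,0,0,0,0,-13,-1,0,0,0,0,0,-15,-1,0,0,0,0,0,-15,-1])

```text
time: 20.3
tool_pos: [0.4115, 0.203, 0.1443]
ee_rot: [3.137, 0.785, 2.269]
wrist_force: [0.4, -0.1, -0.8]
width: 0.0943
finger_force: 0.0
```

```bash
python3 - <<'E'
from h import *
log();s=standing([.455,.148]);standing([.496,-.077])
save(cv2.resize(s['image'][150:240,120:320],None,fx=4,fy=4,interpolation=cv2.INTER_CUBIC),'t7.png')
E
```

```text
q [ 0.931 -0.013  1.755 -0.76   1.605  0.285] p [0.4115 0.203  0.1443] t 20.3
jar top 118 [0.4518 0.1463 0.117 ] [0.4525 0.1473 0.1154]
jar top 115 [ 0.4936 -0.0777  0.1167] [ 0.4938 -0.0779  0.1163]
```

View pics/t7.png

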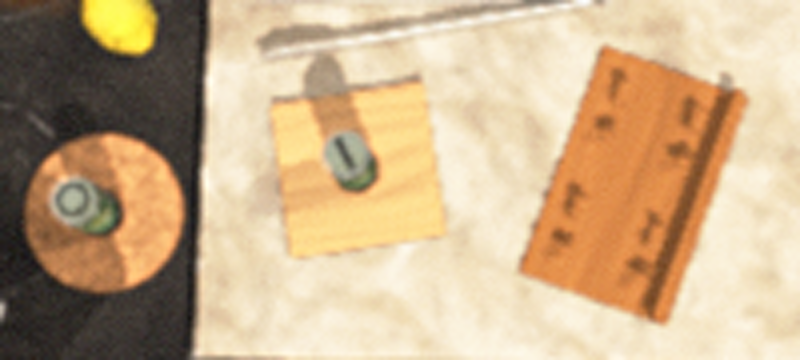

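Both jars stand upright: the ring jar on the mat at (80,203) and the bar jar on the board at (350,158). Each is within about 5 mm of its centre and the gripper is clear of both, so I am handing in.

```bash
python3 -c "
from bench import robot
print(robot.close_job())"
```

```text
the job is handed in; nothing more can be done
None
```

The job is handed in: the ring jar stands cap-down on the round cork mat and the bar jar cap-down on the square board, each measured within about 5 mm of the centre, finished at about 20 s of the 67 s allowed.

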